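# Pack the filled spray cans and flag the crate

## Task

First take the can without a cap out of the divided crate and stand it upright in the flat steel tray. Then pack every loose capped can from the left of the bench (not the clump of cans at the far left edge) upright into the crate, one to a cell, in any cells. When they are all in, take the thin-rodded flag from its round stand and push the rod down into the narrow tube at the end of the crate until it is fully home; tip no can over, and leave alone the can without a cap that stands among them, and the oil flask.

Things in the scene. Friction and masses are not known exactly. Their poses are not given: they have to be found in the camera images.
- crate: Grey plastic divided crate fixed on the bench, 176 mm (its x) by 326 mm (its y) by 80 mm high, walls and dividers 6 mm, floor 6 mm thick, two rows of three cells, each about 79 x 101 mm inside. Origin at the centre of its underside, z up. A metal flag tube stands 30 mm outside the middle of its +y end wall.
- tube_mouth (a point): Centre of the mouth of the crate's upright flag tube: outside diameter 25 mm, bore 13 mm, rim 92 mm above the bench, bore 87 mm deep (the axes are the crate's).
- cell0 (a point): Centre of the floor of crate cell 0 (near (crate -x) row, right (-y)), 6 mm above the bench.
- cell1 (a point): Centre of the floor of crate cell 1 (near (crate -x) row, middle), 6 mm above the bench.
- cell2 (a point): Centre of the floor of crate cell 2 (near (crate -x) row, left (+y)), 6 mm above the bench.
- cell3 (a point): Centre of the floor of crate cell 3 (far (crate +x) row, right (-y)), 6 mm above the bench.
- cell4 (a point): Centre of the floor of crate cell 4 (far (crate +x) row, middle), 6 mm above the bench.
- cell5 (a point): Centre of the floor of crate cell 5 (far (crate +x) row, left (+y)), 6 mm above the bench.
- capped_0: Filled aerosol can with a red spray cap on it, 67 mm in diameter, 196 mm tall in all: its cylindrical side reaches up to about 150 mm, then a rounded shoulder, the cap on top from 175 mm. Loose, about 0.27 kg, stands on the bench on the left. Origin at the centre of its underside, z up. It may be absent. Can be gripped round the body from above with the TCP about 150 mm over its underside.
- capped_1: Filled aerosol can with a red spray cap on it, 67 mm in diameter, 196 mm tall in all: its cylindrical side reaches up to about 150 mm, then a rounded shoulder, the cap on top from 175 mm. Loose, about 0.27 kg, stands on the bench on the left. Origin at the centre of its underside, z up. It may be absent. Can be gripped round the body from above with the TCP about 150 mm over its underside.
- capped_2: Filled aerosol can with a red spray cap on it, 67 mm in diameter, 196 mm tall in all: its cylindrical side reaches up to about 150 mm, then a rounded shoulder, the cap on top from 175 mm. Loose, about 0.27 kg, stands on the bench on the left. Origin at the centre of its underside, z up. It may be absent. Can be gripped round the body from above with the TCP about 150 mm over its underside.
- capped_3: Filled aerosol can with a red spray cap on it, 67 mm in diameter, 196 mm tall in all: its cylindrical side reaches up to about 150 mm, then a rounded shoulder, the cap on top from 175 mm. Loose, about 0.27 kg, stands on the bench on the left. Origin at the centre of its underside, z up. It may be absent. Can be gripped round the body from above with the TCP about 150 mm over its underside.
- bare_0: Aerosol can without a cap (only a thin bare valve stem on top), 67 mm in diameter, 185 mm tall, side cylindrical up to about 150 mm, about 0.24 kg, loose, left standing in a cell of the crate. Origin at the centre of its underside, z up. Just one of the three is present. Gripped like the capped cans.
- bare_1: Aerosol can without a cap (only a thin bare valve stem on top), 67 mm in diameter, 185 mm tall, side cylindrical up to about 150 mm, about 0.24 kg, loose, left standing in a cell of the crate. Origin at the centre of its underside, z up. Just one of the three is present. Gripped like the capped cans.
- bare_2: Aerosol can without a cap (only a thin bare valve stem on top), 67 mm in diameter, 185 mm tall, side cylindrical up to about 150 mm, about 0.24 kg, loose, left standing in a cell of the crate. Origin at the centre of its underside, z up. Just one of the three is present. Gripped like the capped cans.
- reject_tray: Flat dark steel tray 120 x 120 mm fixed on the bench in front of the red parts tin (a fixed bystander whose open lid stands 192 mm high), lip 16 mm high, lip and floor 4 mm thick. Origin at the centre of its underside.
- flag_stand: Round heavy dark foot (90 mm across, 6 mm thick), loose on the bench, 0.9 kg in all, with the same kind of tube as the crate's: outside 25 mm, bore 13 mm, rim 92 mm above the bench, in which the flag stands at first. Origin at the centre of its underside.
- flag: Crate flag, loose, 80 g: steel rod 8 mm in diameter, 85 mm long, tapered tip; above it a round collar 28 mm across (85 to 91 mm), a 12 mm stem, then an upright plate 44 mm wide (its x), 12 mm thick (its y), 121 to 171 mm above the tip. Origin at the rod tip, z up along the rod. At first, and when home in the crate tube, its collar rests on the rim.
- bare_bystander: Another can without a cap, 67 mm in diameter, 185 mm tall, standing on the bench among the capped cans. Bystander, origin at the centre of its underside.
- oil_flask: White flask with a black dispenser head, 48 x 50 x 178 mm, standing behind the crate. Bystander, origin at the centre of its underside.

How it is judged:
By the outcome, as a careful person would: the job done as asked, in the order asked, and still so for the second after the job is handed in, with the robot touching nothing.
Of capped_0, capped_1, capped_2, capped_3 only 2 to 4 are there at a start; the rules pass over those that are not, and their reading is None.
Of bare_0, bare_1, bare_2 only 1 to 1 are there at a start; the rules pass over those that are not, and their reading is None.
At some moment in a run one of flag_stand may be knocked a few centimetres aside while the robot is not near it.
It also fails if it takes over 210 s, if anything falls off the work surface, if the arm or the gripper's body presses on something with over 40 N, if the wrist force passes 120 N, or if a joint passes its speed limit or range.

## Robot

A 6-joint arm with a two-finger parallel gripper is mounted at the origin on a cart in front of the work surface, level with it; the furniture and walls round the work are solid. World frame = base frame: x ahead of the robot, y to its left, z up, the work surface at z = 0. Lengths are in m, angles in rad, forces in N, time in s.
With the tool pointing down it reaches from about 0.25 to 0.725 m from the base axis. Payload 9.7 kg.
Tool frame: the origin (TCP) lies between the finger pads, 19 mm behind the fingertips; this is the grasp point; z points along the fingers, y is the line along which they close (so a half turn about z gives the same grasp; the last joint's range is limited). The gripper opens to 85 mm and grips with 20 to 120 N. Pads are 22 mm wide; open, the fingers measure 114 mm over their backs; the gripper's body (76 mm by 85 mm) begins 54 mm behind the grasp point. The pads swing forward as they close: fully open they stand 13 mm farther back than shut.
Start: joints at [-1.134, 0.087, 0.176, 1.66, 0, 1.571], TCP at [0.233, -0.498, 0.25] pointing down, gripper open.
Joint ranges: [-3.13, 3.13], [-0.85, 1.81], [-1.15, 1.24], [-2.2, 2.28], [-1.44, 1.52], [-3.14, 3.14]. Speed limits (rad/s): [2.22, 2.22, 2.57, 3.14, 3.14, 3.14].

## Interface

Orientations are given as a rotation vector (axis times angle).
In Python, from station import ctrl, viewer gives the robot as it stands (ctrl), with the cameras (viewer).
- The arm moves only by the shell command python3 inch.py [OPENING] [FORCE], which reads ROWS from standard input. ROWS is a JSON list that holds a single list of rows (three levels of brackets), with 1 to 5 rows, each of 6 numbers: dx, dy, dz in shares of 1 m (1.0 is 1 m), then a rotation vector rx, ry, rz in a scale on which 1.0 is pi rad; each row is the pose to reach, as a shift and turn from the pose commanded when the command began, along the tool's axes at that moment; what a row does not reach only later rows make up. A row lasts 1/8 s, in which the tool goes at most 0.0625 m and 0.188 rad, less where a joint would pass 70% of its speed; a pose out of reach is approached as far as the arm can. OPENING is the opening from 0.0 (shut) to 1.0 (fully open), set as the command begins (- or left out keeps the last). The fingers move at their own pace and stop on an object; FORCE is the grip in N (left out, the last holds). Time passes only in rows, so rows that do not move let the fingers close. It prints the time, the measured TCP pose, the force, the opening and the grip force at its end. Shift and turn numbers lie between -1 and 1, and a call with a number outside is refused. Input that does not fit is refused with a message, and nothing moves.
- ctrl.read_state(): the state, without advancing time (a new reading comes with each control period).
- viewer.grab_frame(name): name is "side" or "top" or "wrist"; returns the picture (384x512x3 uint8, red, green, blue); there is no depth.
- viewer.camera_info(name): a dict with "fx", "fy", "cx", "cy" (pixels), "origin" and "rotation" of the camera in the world. Camera axes: x right, y down, z forward; pixel columns grow to the right and rows downward; lengths in m; the calibration is good to about 2 mm. A picture is of the moment at which its call begins: read the wrist's pose just before it. camera_info takes no time and is no camera call; for the wrist camera it gives the pose at the moment of the call.
- ctrl.close_job(): hands the job in; it is judged then, once.
The state is a dict: "time_s": time; "joint_pos": joint angles; "qd": joint speeds; "effort": joint torques, N m; "eef_pos": TCP position; "tool_rot": TCP orientation; "contact_force": force on the tool from outside, world axes, zero at the start; "ft_torque": the same for the moment, N m; "width": opening from 0.0 (shut) to 1.0 (fully open); "grip_force": force on a finger pad.
Only numpy, scipy, OpenCV 4.12 (cv2) and the standard library are available. Lean on these libraries where they do the work, as an engineer would, in place of code of your own. Each camera call takes 0.05 s, during which the arm holds its last target. There are 200 camera calls.

## Working session

There is one attempt and no reset: what is moved stays moved. The work goes in short steps, Python scripts to look and compute and a shell command to move; the robot and the scene stay as the last step left them, time stands still between calls to the robot, and variables do not carry over. Pictures are saved under pics/ and viewed, at most 14 in all, crops included, and the job is handed in when it is done.

```bash
ls; mkdir -p pics; python3 - <<'E'
from station import ctrl, viewer
import cv2,numpy as np
s=ctrl.read_state();print(s['time_s'],s['eef_pos'],s['tool_rot'],s['contact_force'],s['width'])
for n in('side','top'):
    c=viewer.camera_info(n);print(n,c)
    cv2.imwrite(f'pics/{n}0.png',cv2.resize(viewer.grab_frame(n)[:,:,::-1],(800,600),interpolation=cv2.INTER_CUBIC))
E
```

```text
inch.py
pics
station.py
0.0 [ 0.23255856 -0.49816038  0.24924285] [-3.06560573e+00 -6.80317049e-01  4.92853642e-04] [-0.28549215 -0.11026112  0.04286022] 0.9984872152814945
side {'fx': 447.9826306687097, 'fy': 447.9826306687097, 'cx': 251.69056714616082, 'cy': 193.10350358419018, 'origin': array([0.11830553, 0.99531674, 1.04804123]), 'rotation': array([-0.59108924,  2.64580693, -1.20332146])}
top {'fx': 350.63057690874587, 'fy': 350.63057690874587, 'cx': 257.06790360899845, 'cy': 196.50444881719042, 'origin': array([0.25123485, 0.01494857, 1.02767529]), 'rotation': array([-1.94864634,  2.13163169, -0.34929137])}
```

View pics/side0.png

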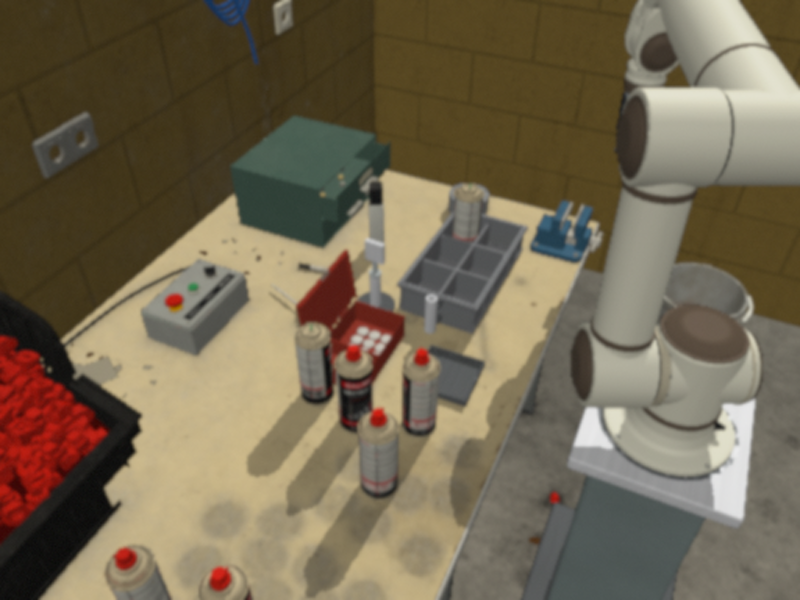

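View pics/top0.png

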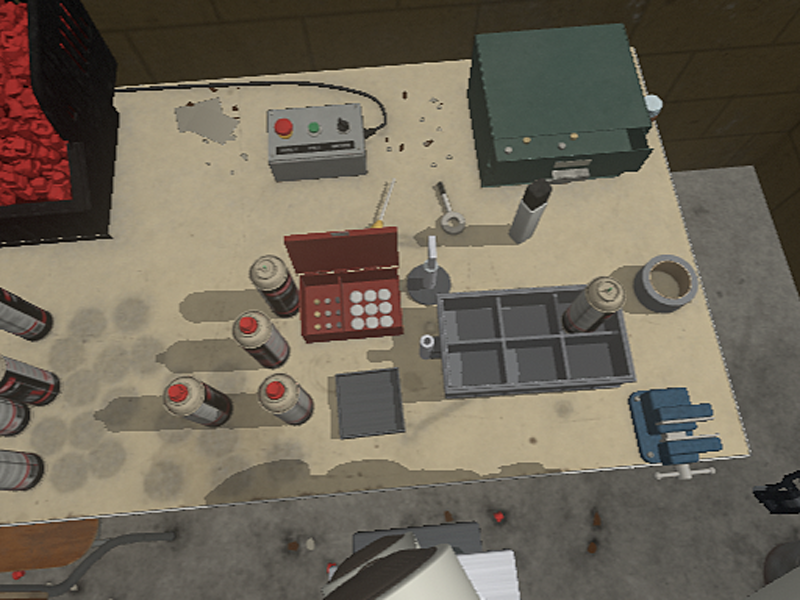

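The side view shows three capped cans (caps at about (353,352), (421,355), (378,415)), a bare can at (315,335), and a bare can in the far right crate cell. In the top view the caps are at about (244,323), (180,387), (275,386), the crate can's stem is at (607,291), the tube mouth at (428,341), the flag at (432,245) and the tray at (369,403). I'll enlarge these.

```bash
python3 - <<'E'
from station import ctrl, viewer
import cv2,numpy as np
def crop(n,x,y,w,h,k,f):
    im=viewer.grab_frame(n)[:,:,::-1][y:y+h,x:x+w]
    im=cv2.resize(im,None,fx=k,fy=k,interpolation=cv2.INTER_CUBIC)
    for i in range(0,w,10): cv2.putText(im,str(x+i),(i*k,8),0,.28,(0,255,255),1); im[10:14,i*k]=(0,255,255)
    for j in range(10,h,10): cv2.putText(im,str(y+j),(0,j*k+3),0,.28,(0,255,255),1)
    cv2.imwrite(f,im)
crop('top',95,140,160,120,5,'pics/tcans.png')
crop('top',250,130,160,120,5,'pics/tcrate.png')
crop('side',170,100,180,135,4,'pics/scrate.png')
crop('side',170,190,160,120,5,'pics/scans.png')
E
```

```text
(no output)
```

View pics/tcans.png

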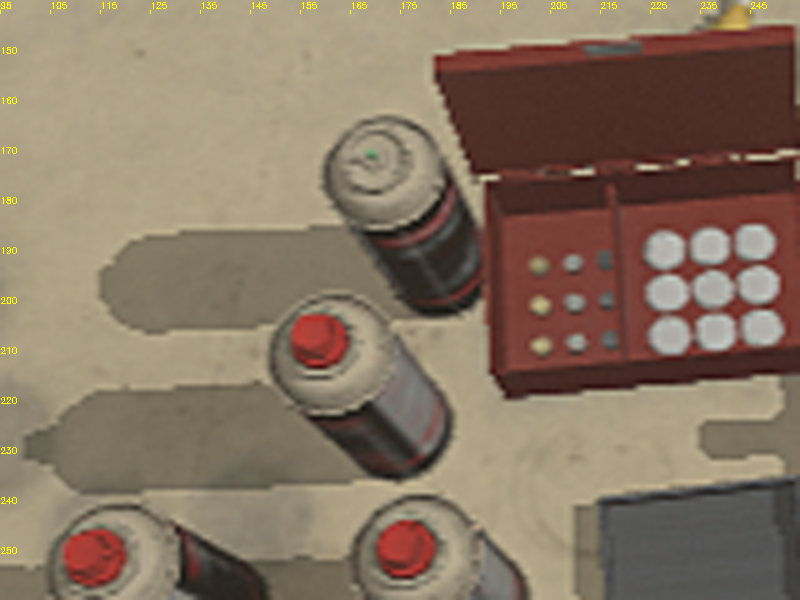

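View pics/tcrate.png

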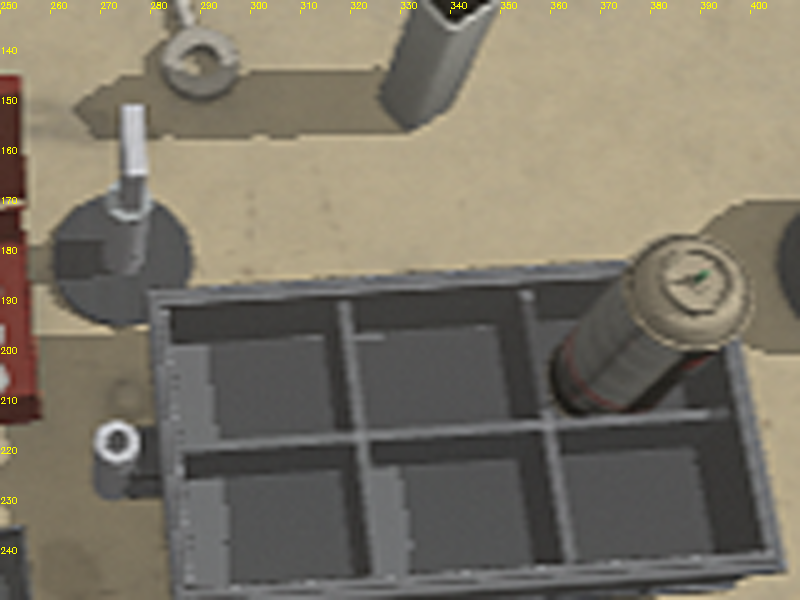

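View pics/scrate.png

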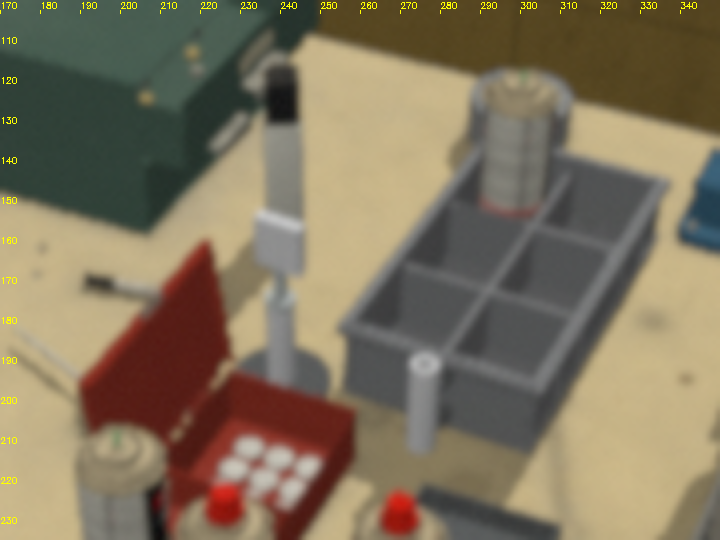

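View pics/scans.png

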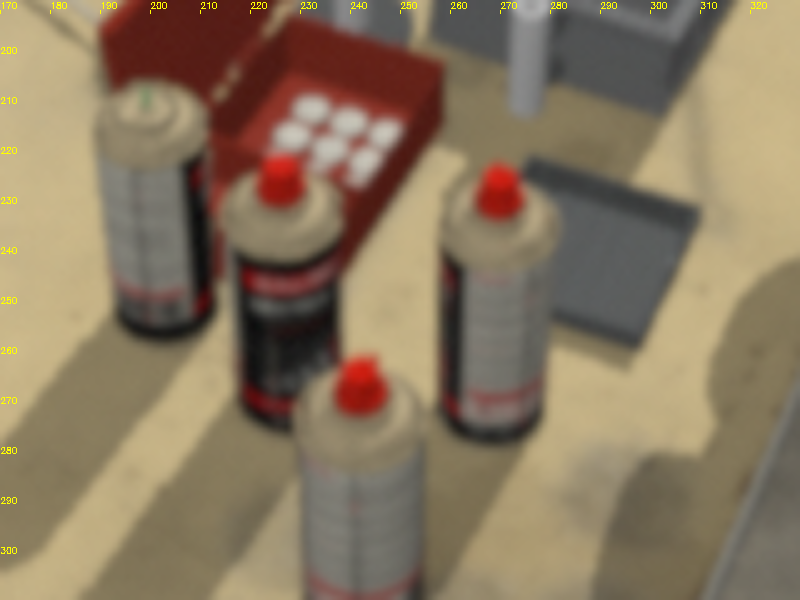

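Top crop: caps at px A (159,208), B (114,251.6) and C (176,250). The bystander's stem is at (169,171), the crate can's stem at (390.6,185) and the tube mouth at (273.4,218.4). The flag plate is edge-on (thin along world y), top strip at x≈276.6, rows 151–165. The side crops give the matching points, so I'll triangulate.

```bash
cat > h.py <<'E'
from station import ctrl, viewer
import numpy as np, sys
from scipy.spatial.transform import Rotation as R
def ray(c,p):
    d=np.array([(p[0]-c['cx'])/c['fx'],(p[1]-c['cy'])/c['fy'],1.])
    return np.array(c['origin']),R.from_rotvec(c['rotation']).apply(d)
def plane(c,p,z):
    o,d=ray(c,p); return (o+d*(z-o[2])/d[2]).round(4)
def tri(*cp):
    A=np.zeros((3,3));b=np.zeros(3);L=[]
    for c,p in cp:
        o,d=ray(c,p);d=d/np.linalg.norm(d);M=np.eye(3)-np.outer(d,d);A+=M;b+=M@o;L.append((o,M))
    x=np.linalg.solve(A,b);return x.round(4),max(np.linalg.norm(M@(x-o)) for o,M in L).round(4)
def proj(c,P):
    q=R.from_rotvec(c['rotation']).inv().apply(np.array(P)-c['origin']);return (q[:2]/q[2]*c['fx']+[c['cx'],c['cy']]).round(1)
def st():
    s=ctrl.read_state();r=R.from_rotvec(s['tool_rot']);y=r.apply([0,1,0])
    return s,r,np.arctan2(y[1],y[0])
E
python3 - <<'E'
from h import *
T,S=viewer.camera_info('top'),viewer.camera_info('side')
for n,a,b in [('A',(159,208),(226,222.5)),('B',(113.8,251.6),(242.4,263)),('C',(176.2,249.8),(269.6,224)),('byst',(169.2,171),(199.6,208.5)),('cratecan',(390.6,185),(301,118)),('tube',(273.4,218.4),(276.2,190.7)),('flag',(276.6,158),(239.8,155)),('cr+x+y',(280,188.4),(256.2,182)),('cr-x+y',(285.6,249.6),(305,196.2)),('cr-x-y',(407,244),(337,145.8)),('tray',(236.8,258.6),(287,240.6))]: print(n,*tri((T,a),(S,b)))
print('stand',plane(T,(274,182),.006))
for p in [(280,188.4),(285.6,249.6),(407,244)]: print(plane(T,p,.08))
for p in [(336,375),(399,369),(404,432),(341,439)]: print('tray',plane(T,np.array(p)/1.5625,.016))
s,r,y=st();print(r.as_matrix().round(3),np.degrees(y), s['joint_pos'])
w=viewer.camera_info('wrist');print(w, r.inv().apply(w['origin']-s['eef_pos']),(r.inv()*R.from_rotvec(w['rotation'])).as_rotvec())
E
```

```text
A [0.5371 0.2458 0.1919] 0.0038
B [0.436  0.3536 0.1924] 0.0032
C [0.4271 0.2033 0.1951] 0.0041
byst [0.6366 0.2211 0.1842] 0.0013
cratecan [ 0.5426 -0.3434  0.1907] 0.0013
tube [ 0.5093 -0.0434  0.0912] 0.0014
flag [ 0.6509 -0.0638  0.1771] 0.0012
cr+x+y [ 0.5978 -0.0729  0.0763] 0.0019
cr-x+y [ 0.4197 -0.068   0.0825] 0.0005
cr-x-y [ 0.4095 -0.4019  0.072 ] 0.0019
tray [0.4216 0.0698 0.004 ] 0.0009
stand [ 0.6484 -0.0629  0.006 ]
[ 0.5984 -0.0724  0.08  ]
[ 0.4206 -0.0682  0.08  ]
[ 0.4063 -0.3986  0.08  ]
tray [0.4787 0.1289 0.016 ]
tray [0.4795 0.0101 0.016 ]
tray [0.3629 0.0111 0.016 ]
tray [0.3607 0.1256 0.016 ]
[[ 0.906  0.423 -0.   ]
 [ 0.423 -0.906  0.   ]
 [ 0.    -0.    -1.   ]] -64.97020121016968 [-1.13396676e+00  8.70787393e-02  1.75650812e-01  1.65979227e+00
  2.45676977e-06  1.57077350e+00]
{'fx': 288.02645121779716, 'fy': 288.02645121779716, 'cx': 255.72772550059295, 'cy': 193.23271206761848, 'origin': array([ 0.30578174, -0.46413316,  0.37314655]), 'rotation': array([ 2.41659752, -1.53858538, -0.24415055])} [ 8.07074295e-02 -6.83995330e-05 -1.23388413e-01] [-0.24866286 -0.246963    1.55657699]
```

Triangulation agrees well: cap tops at 0.192–0.195, tube rim at 0.091, and the crate can in cell 3. The crate's yaw is about −2.5° and its centre about (0.502, −0.236). First I turn the tool so its y lies along the crate's y. I use the +87.5° side to stay inside the last joint's range.

The rows are not in the units I measure in: turns go in shares of pi rad. I convert before sending: -0.94 rad / 3.1416 = -0.2992.

```bash
echo '[[[0,0,0,0,0,-0.0598],[0,0,0,0,0,-0.1197],[0,0,0,0,0,-0.1795],[0,0,0,0,0,-0.2394],[0,0,0,0,0,-0.2992]]]' | python3 inch.py 1.0 && echo '[[[0,0,0,0,0,-0.0598],[0,0,0,0,0,-0.1197],[0,0,0,0,0,-0.1795],[0,0,0,0,0,-0.2394],[0,0,0,0,0,-0.2992]]]' | python3 inch.py && echo '[[[0,0,-0.03,0,0,-0.0598],[0,0,-0.06,0,0,-0.1197],[0,0,-0.06,0,0,-0.1795],[0,0,-0.06,0,0,-0.2489],[0,0,-0.06,0,0,-0.2489]]]' | python3 inch.py
cat >> h.py <<'E'
def go(x,y,z):
    s,r,a=st();print('tool move',r.inv().apply(np.array([x,y,z])-s['eef_pos']).round(4),'yaw',np.degrees(a).round(2),'pos',s['eef_pos'].round(4),'t',round(s['time_s'],2),'w',round(s['width'],3),'F',s['contact_force'].round(1),'j6',s['joint_pos'][5].round(2))
if __name__=='__main__': go(*map(float,sys.argv[1:4]))
E
python3 h.py .542 -.344 .31
```

```text
time_s: 0.92
eef_pos: [0.2327, -0.4983, 0.2499]
tool_rot: [-2.422, -2.0, -0.0]
contact_force: [-0.0, -0.3, -0.3]
width: 0.998
grip_force: 0.0
time_s: 1.55
eef_pos: [0.2326, -0.4983, 0.2499]
tool_rot: [-1.257, -2.879, -0.0]
contact_force: [0.1, -0.6, -0.6]
width: 1.003
grip_force: 0.0
time_s: 2.17
eef_pos: [0.2327, -0.4984, 0.3099]
tool_rot: [-0.075, -3.141, -0.0]
contact_force: [1.4, -0.0, 0.2]
width: 1.001
grip_force: 0.0
tool move [-3.016e-01  1.689e-01 -1.000e-04] yaw 87.28 pos [ 0.2327 -0.4984  0.3099] t 2.17 w 1.001 F [ 1.4 -0.   0.2] j6 -1.09
```

```bash
echo '[[[-0.05,0.028,0,0,0,0],[-0.105,0.059,0,0,0,0],[-0.16,0.09,0,0,0,0],[-0.21,0.118,0,0,0,0],[-0.26,0.146,0,0,0,0]]]' | python3 inch.py && echo '[[[-0.041,0.023,0,0,0,0],[-0.041,0.023,0,0,0,0],[-0.041,0.023,0,0,0,0],[-0.041,0.023,0,0,0,0]]]' | python3 inch.py && python3 h.py .542 -.344 .156
python3 - <<'E'
from h import *
import cv2
c=viewer.camera_info('wrist');im=viewer.grab_frame('wrist')[:,:,::-1].copy()
print(c,proj(c,[.5426,-.3434,.191]))
cv2.imwrite('pics/w1.png',im)
E
```

```text
time_s: 2.8
eef_pos: [0.501, -0.3637, 0.3099]
tool_rot: [0.081, 3.141, -0.0]
contact_force: [-0.2, -1.3, 0.4]
width: 1.003
grip_force: 0.0
time_s: 3.3
eef_pos: [0.5405, -0.3446, 0.3104]
tool_rot: [0.079, 3.14, -0.001]
contact_force: [0.4, -0.7, -0.2]
width: 1.002
grip_force: 0.0
tool move [-0.0014  0.0007  0.1544] yaw 87.13 pos [ 0.5405 -0.3446  0.3104] t 3.3 w 1.002 F [ 0.4 -0.7 -0.2] j6 -0.52
{'fx': 288.02645121779716, 'fy': 288.02645121779716, 'cx': 255.72772550059295, 'cy': 193.23271206761848, 'origin': array([ 0.46136481, -0.34013861,  0.43377768]), 'rotation': array([2.09617889, 1.99440579, 0.31908443])} [256.9 194.7]
```

View pics/w1.png

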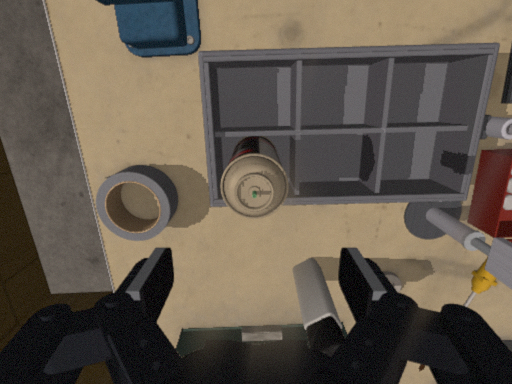

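The wrist view shows the bare can's stem at (256,193), and the projection of my estimate is (256.9,194.7). I'll descend and grip.

```bash
echo '[[[0,0,0.05,0,0,0],[-0.001,0,0.1,0,0,0],[-0.001,0,0.14,0,0,0],[-0.001,0,0.154,0,0,0],[-0.001,0,0.154,0,0,0]]]' | python3 inch.py && echo '[[[0,0,0,0,0,0],[0,0,0,0,0,0],[0,0,0,0,0,0],[0,0,0,0,0,0],[0,0,0,0,0,0]]]' | python3 inch.py 0.0 50 && python3 h.py .42 .07 .20
```

```text
time_s: 3.98
eef_pos: [0.5419, -0.3443, 0.1564]
tool_rot: [-0.077, -3.14, -0.0]
contact_force: [0.6, -0.1, 0.1]
width: 1.0
grip_force: 0.0
time_s: 4.6
eef_pos: [0.5433, -0.3447, 0.1589]
tool_rot: [0.075, 3.137, -0.004]
contact_force: [-1.1, -0.6, 7.0]
width: 0.755
grip_force: 55.5
tool move [ 0.1429  0.4082 -0.0427] yaw 87.25 pos [ 0.5433 -0.3447  0.1589] t 4.6 w 0.755 F [-1.1 -0.6  7. ] j6 -0.52
```

```bash
echo '[[[0,0,-0.03,0,0,0],[0,0,-0.06,0,0,0],[0,0,-0.09,0,0,0],[0,0,-0.12,0,0,0],[0,0,-0.12,0,0,0]]]' | python3 inch.py && echo '[[[0.014,0.04,0,0,0,0],[0.028,0.08,0,0,0,0],[0.043,0.122,0,0,0,0],[0.057,0.164,0,0,0,0],[0.072,0.205,0,0,0,0]]]' | python3 inch.py && echo '[[[0.014,0.04,0,0,0,0],[0.028,0.08,0,0,0,0],[0.043,0.122,0,0,0,0],[0.057,0.164,0,0,0,0],[0.072,0.205,0,0,0,0]]]' | python3 inch.py && echo '[[[0,0,0,0,0,0],[0,0,0,0,0,0]]]' | python3 inch.py && python3 h.py .420 .069 .157
```

```text
time_s: 5.22
eef_pos: [0.5431, -0.3444, 0.279]
tool_rot: [0.075, 3.136, -0.004]
contact_force: [0.4, 0.6, -3.1]
width: 0.75
grip_force: 56.7
time_s: 5.85
eef_pos: [0.4795, -0.1344, 0.2745]
tool_rot: [-0.075, -3.14, -0.001]
contact_force: [1.4, 0.6, -1.8]
width: 0.757
grip_force: 56.8
time_s: 6.48
eef_pos: [0.4174, 0.0737, 0.2747]
tool_rot: [-0.075, -3.14, 0.0]
contact_force: [0.2, 0.2, -2.6]
width: 0.752
grip_force: 56.9
time_s: 6.72
eef_pos: [0.4181, 0.0723, 0.2752]
tool_rot: [-0.074, -3.14, 0.001]
contact_force: [-0.3, 0.3, -2.1]
width: 0.748
grip_force: 57.1
tool move [-0.0021 -0.0031  0.1182] yaw 87.3 pos [0.4181 0.0723 0.2752] t 6.72 w 0.748 F [-0.3  0.3 -2.1] j6 0.22
```

```bash
echo '[[[-0.002,-0.003,0.04,0,0,0],[-0.002,-0.003,0.075,0,0,0],[-0.002,-0.003,0.1,0,0,0],[-0.002,-0.003,0.11,0,0,0],[-0.002,-0.003,0.112,0,0,0]]]' | python3 inch.py && echo '[[[0,0,0.002,0,0,0],[0,0,0.004,0,0,0],[0,0,0.005,0,0,0],[0,0,0.005,0,0,0]]]' | python3 inch.py
```

```text
time_s: 7.35
eef_pos: [0.4201, 0.0687, 0.1638]
tool_rot: [-0.077, -3.14, 0.0]
contact_force: [0.5, 0.1, -3.0]
width: 0.749
grip_force: 57.2
time_s: 7.85
eef_pos: [0.42, 0.0694, 0.1591]
tool_rot: [0.075, 3.141, 0.0]
contact_force: [-0.1, 0.8, -1.2]
width: 0.755
grip_force: 57.2
```

```bash
echo '[[[0,0,0.001,0,0,0],[0,0,0.002,0,0,0],[0,0,0.002,0,0,0]]]' | python3 inch.py && echo '[[[0,0,0,0,0,0],[0,0,0,0,0,0],[0,0,0,0,0,0],[0,0,0,0,0,0]]]' | python3 inch.py 0.95 && echo '[[[0,0,-0.03,0,0,0],[0,0,-0.08,0,0,0],[0,0,-0.13,0,0,0],[0,0,-0.15,0,0,0],[0,0,-0.15,0,0,0]]]' | python3 inch.py 1.0 && python3 h.py .427 .203 .31
```

```text
time_s: 8.22
eef_pos: [0.42, 0.0693, 0.1569]
tool_rot: [-0.075, -3.141, -0.0]
contact_force: [0.7, -0.0, -2.3]
width: 0.756
grip_force: 57.2
time_s: 8.72
eef_pos: [0.42, 0.0693, 0.1571]
tool_rot: [0.075, 3.141, 0.0]
contact_force: [-0.5, -0.0, -0.1]
width: 0.952
grip_force: 0.0
time_s: 9.35
eef_pos: [0.4205, 0.0694, 0.3082]
tool_rot: [0.075, 3.138, 0.001]
contact_force: [0.2, -0.1, -0.5]
width: 1.001
grip_force: 0.0
tool move [-1.000e-04  1.337e-01 -1.800e-03] yaw 87.26 pos [0.4205 0.0694 0.3082] t 9.35 w 1.001 F [ 0.2 -0.1 -0.5] j6 0.21
```

```bash
echo '[[[0,0.04,0,0,0,0],[0,0.08,0,0,0,0],[0,0.12,0,0,0,0],[0,0.134,0,0,0,0],[0,0.134,0,0,0,0]]]' | python3 inch.py && echo '[[[0,0,0,0,0,0]]]' | python3 inch.py 
python3 - <<'E'
from h import *
import cv2
c=viewer.camera_info('wrist');im=viewer.grab_frame('wrist')[:,:,::-1].copy()
np.save('w2.npy',c,allow_pickle=True)
for n,p in dict(A=(.5371,.2458,.196),B=(.436,.3536,.196),C=(.4271,.2033,.196),by=(.6366,.2211,.185)).items():
    q=proj(c,p);print(n,q);cv2.circle(im,tuple(int(v) for v in q),3,(0,255,0),1)
cv2.imwrite('pics/w2.png',cv2.resize(im,(800,600)))
hsv=cv2.cvtColor(im,cv2.COLOR_BGR2HSV);m=((cv2.inRange(hsv,(0,170,120),(6,255,255))|cv2.inRange(hsv,(174,170,120),(180,255,255))))
n,l,s,ce=cv2.connectedComponentsWithStats(m)
for i in range(1,n):
    if s[i,4]>60: print(s[i],ce[i].round(1))
s,r,a=st();print(s['eef_pos'])
E
```

```text
time_s: 9.98
eef_pos: [0.4262, 0.2034, 0.3059]
tool_rot: [-0.073, -3.139, 0.002]
contact_force: [-0.3, -0.3, -1.2]
width: 0.999
grip_force: 0.0
time_s: 10.1
eef_pos: [0.4264, 0.2023, 0.3068]
tool_rot: [-0.076, -3.14, 0.001]
contact_force: [0.3, -0.1, 0.5]
width: 0.999
grip_force: 0.0
A [305.5 301. ]
B [431.6 198.3]
C [256.6 196.4]
by [281.3 369.2]
[245 177  30  29 606] [258.6 191.6]
[413 181  28  27 134] [422.7 192.1]
[426 190  20  19 282] [435.6 198.9]
[293 281  26  28 448] [305.2 294.6]
[170 284  27  11 139] [181.4 290.3]
[0.42643107 0.2021779  0.30698047]
```

View pics/w2.png

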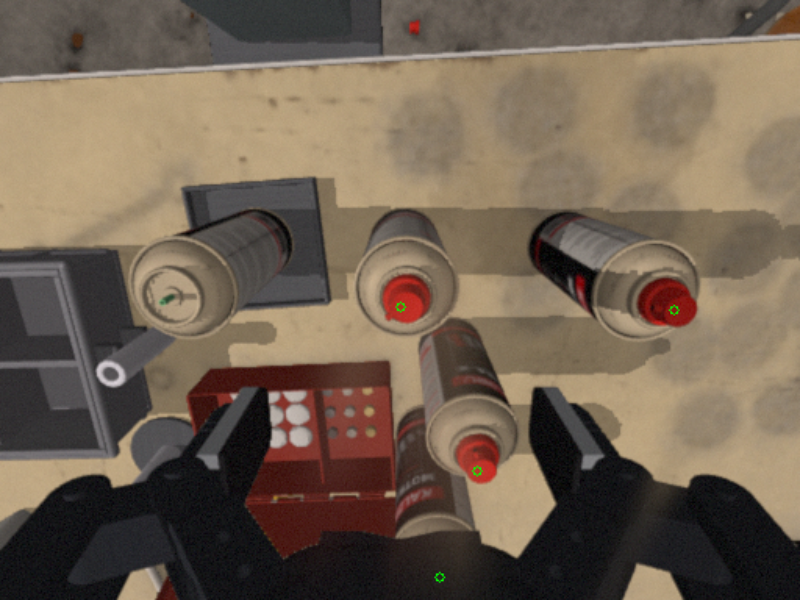

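The wrist view shows the bare can upright in the tray, and the projected cap marks land within a few mm of the real caps. I'll refine with the cap centroids.

```bash
python3 - <<'E'
from h import *
c=np.load('w2.npy',allow_pickle=True).item()
for n,p in dict(C=(258.6,191.6),A=(305.2,294.6),B=(431.5,196.7)).items(): print(n,plane(c,p,.186))
E
python3 h.py .424 .204 .152
```

```text
C [0.426  0.2051 0.186 ]
A [0.5374 0.2472 0.186 ]
B [0.4382 0.3596 0.186 ]
tool move [0.0025 0.0017 0.155 ] yaw 87.2 pos [0.4264 0.2022 0.307 ] t 10.15 w 1.002 F [ 0.2  0.3 -0.3] j6 0.49
```

```bash
echo '[[[0,0.002,0.05,0,0,0],[0,0.002,0.1,0,0,0],[0,0.002,0.145,0,0,0],[0,0.002,0.155,0,0,0],[0,0.002,0.155,0,0,0]]]' | python3 inch.py && echo '[[[0,0,0,0,0,0],[0,0,0,0,0,0],[0,0,0,0,0,0],[0,0,0,0,0,0],[0,0,0,0,0,0]]]' | python3 inch.py 0.0 50 && echo '[[[0,0,-0.03,0,0,0],[0,0,-0.07,0,0,0],[0,0,-0.12,0,0,0],[0,0,-0.17,0,0,0],[0,0,-0.22,0,0,0]]]' | python3 inch.py && echo '[[[0,0,-0.02,0,0,0],[0,0,-0.02,0,0,0],[0,0,-0.02,0,0,0]]]' | python3 inch.py && python3 h.py .540 -.3447 .39
```

```text
time_s: 10.78
eef_pos: [0.4267, 0.2048, 0.1529]
tool_rot: [0.076, 3.14, 0.0]
contact_force: [-0.3, -0.6, 0.2]
width: 0.998
grip_force: 0.0
time_s: 11.4
eef_pos: [0.4275, 0.2057, 0.1545]
tool_rot: [0.075, 3.137, 0.003]
contact_force: [-0.1, -0.3, 7.3]
width: 0.753
grip_force: 54.7
time_s: 12.02
eef_pos: [0.4263, 0.2051, 0.3748]
tool_rot: [0.075, 3.139, 0.001]
contact_force: [1.3, 0.6, -1.4]
width: 0.748
grip_force: 56.3
time_s: 12.4
eef_pos: [0.4265, 0.2052, 0.3913]
tool_rot: [-0.075, -3.14, 0.0]
contact_force: [-0.1, -0.3, -1.9]
width: 0.752
grip_force: 56.5
tool move [-0.1396 -0.5439  0.0014] yaw 87.26 pos [0.4265 0.2052 0.3913] t 12.4 w 0.752 F [-0.1 -0.3 -1.9] j6 0.5
```

```bash
echo '[[[-0.01,-0.04,0,0,0,0],[-0.023,-0.09,0,0,0,0],[-0.036,-0.14,0,0,0,0],[-0.049,-0.19,0,0,0,0],[-0.062,-0.24,0,0,0,0]]]' | python3 inch.py && echo '[[[-0.013,-0.05,0,0,0,0],[-0.026,-0.1,0,0,0,0],[-0.039,-0.15,0,0,0,0],[-0.052,-0.2,0,0,0,0],[-0.062,-0.24,0,0,0,0]]]' | python3 inch.py && echo '[[[-0.01,-0.04,0,0,0,0],[-0.016,-0.063,0,0,0,0],[-0.016,-0.063,0,0,0,0],[-0.016,-0.063,0,0,0,0]]]' | python3 inch.py && python3 h.py .540 -.3447 .16
```

```text
time_s: 13.02
eef_pos: [0.4767, -0.0392, 0.3908]
tool_rot: [-0.075, -3.139, -0.0]
contact_force: [0.9, 0.8, -3.1]
width: 0.75
grip_force: 56.6
time_s: 13.65
eef_pos: [0.5273, -0.2822, 0.3904]
tool_rot: [-0.076, -3.139, -0.001]
contact_force: [-0.6, 1.0, -2.0]
width: 0.747
grip_force: 56.6
time_s: 14.15
eef_pos: [0.5403, -0.3433, 0.3914]
tool_rot: [-0.075, -3.14, -0.001]
contact_force: [0.1, 1.3, -1.9]
width: 0.751
grip_force: 56.6
tool move [-0.     -0.0016  0.2314] yaw 87.27 pos [ 0.5403 -0.3433  0.3914] t 14.15 w 0.751 F [ 0.1  1.3 -1.9] j6 -0.52
```

```bash
echo '[[[0,-0.001,0.05,0,0,0],[0,-0.001,0.1,0,0,0],[0,-0.001,0.15,0,0,0],[0,-0.001,0.19,0,0,0],[0,-0.001,0.215,0,0,0]]]' | python3 inch.py && echo '[[[0,0,0.008,0,0,0],[0,0,0.013,0,0,0],[0,0,0.016,0,0,0],[0,0,0.0165,0,0,0],[0,0,0.0165,0,0,0]]]' | python3 inch.py
```

```text
time_s: 14.78
eef_pos: [0.5394, -0.343, 0.175]
tool_rot: [-0.073, -3.139, -0.002]
contact_force: [-0.9, 0.1, -1.2]
width: 0.75
grip_force: 56.8
time_s: 15.4
eef_pos: [0.5405, -0.345, 0.161]
tool_rot: [0.075, 3.14, -0.001]
contact_force: [0.1, 0.1, -1.8]
width: 0.747
grip_force: 56.8
```

```bash
echo '[[[0,0,0.001,0,0,0],[0,0,0.002,0,0,0],[0,0,0.002,0,0,0]]]' | python3 inch.py && echo '[[[0,0,0,0,0,0],[0,0,0,0,0,0],[0,0,0,0,0,0],[0,0,0,0,0,0]]]' | python3 inch.py 0.95 && echo '[[[0,0,-0.03,0,0,0],[0,0,-0.08,0,0,0],[0,0,-0.13,0,0,0],[0,0,-0.15,0,0,0],[0,0,-0.15,0,0,0]]]' | python3 inch.py 1.0 && python3 h.py .4375 .357 .31
```

```text
time_s: 15.78
eef_pos: [0.5407, -0.3451, 0.1606]
tool_rot: [0.075, 3.138, -0.002]
contact_force: [-2.6, 2.4, 10.1]
width: 0.748
grip_force: 57.9
time_s: 16.27
eef_pos: [0.5403, -0.3449, 0.1583]
tool_rot: [-0.075, -3.14, -0.0]
contact_force: [-0.3, 0.1, -0.2]
width: 0.951
grip_force: 0.0
time_s: 16.9
eef_pos: [0.5408, -0.3452, 0.31]
tool_rot: [0.075, 3.138, -0.002]
contact_force: [-0.1, -0.2, -1.1]
width: 1.006
grip_force: 0.0
tool move [ 0.1368  0.6964 -0.0014] yaw 87.26 pos [ 0.5408 -0.3452  0.31  ] t 16.9 w 1.006 F [-0.1 -0.2 -1.1] j6 -0.52
```

```bash
echo '[[[0.01,0.05,0,0,0,0],[0.02,0.105,0,0,0,0],[0.031,0.16,0,0,0,0],[0.043,0.218,0,0,0,0],[0.054,0.276,0,0,0,0]]]' | python3 inch.py && echo '[[[0.011,0.058,0,0,0,0],[0.023,0.116,0,0,0,0],[0.034,0.174,0,0,0,0],[0.045,0.232,0,0,0,0],[0.056,0.285,0,0,0,0]]]' | python3 inch.py && echo '[[[0.01,0.05,0,0,0,0],[0.02,0.1,0,0,0,0],[0.026,0.134,0,0,0,0],[0.026,0.134,0,0,0,0],[0.026,0.134,0,0,0,0]]]' | python3 inch.py
python3 - <<'E'
from h import *
import cv2
c=viewer.camera_info('wrist');im=viewer.grab_frame('wrist')[:,:,::-1].copy()
hsv=cv2.cvtColor(im,cv2.COLOR_BGR2HSV);m=((cv2.inRange(hsv,(0,170,60),(6,255,255))|cv2.inRange(hsv,(174,170,60),(180,255,255))))
n,l,s,ce=cv2.connectedComponentsWithStats(m)
for i in range(1,n):
    if s[i,4]>200: print(s[i],ce[i].round(1),plane(c,ce[i],.186))
E
python3 h.py .4375 .357 .152
```

```text
time_s: 17.52
eef_pos: [0.4987, -0.0649, 0.3066]
tool_rot: [-0.076, -3.139, -0.0]
contact_force: [0.4, 0.1, -0.1]
width: 0.998
grip_force: 0.0
time_s: 18.15
eef_pos: [0.4564, 0.2226, 0.3067]
tool_rot: [-0.074, -3.139, 0.001]
contact_force: [0.4, -0.6, -0.3]
width: 1.0
grip_force: 0.0
time_s: 18.77
eef_pos: [0.4376, 0.3553, 0.3073]
tool_rot: [-0.075, -3.139, 0.002]
contact_force: [-0.0, -0.2, -0.3]
width: 1.002
grip_force: 0.0
[243 174  30  31 709] [257.8 188.8] [0.4346 0.3574 0.186 ]
[ 15 247  96  50 855] [ 67.9 276.6] [0.5168 0.1656 0.186 ]
[ 76 361  37  23 493] [ 94.9 374.4] [0.6451 0.1639 0.186 ]
tool move [0.0002 0.0022 0.1558] yaw 87.23 pos [0.4377 0.355  0.3078] t 18.82 w 1.004 F [-0.1 -0.4  0.6] j6 0.73
```

```bash
echo '[[[0.002,0.002,0.05,0,0,0],[0.002,0.002,0.1,0,0,0],[0.002,0.002,0.145,0,0,0],[0.002,0.002,0.155,0,0,0],[0.002,0.002,0.155,0,0,0]]]' | python3 inch.py && echo '[[[0,0,0,0,0,0],[0,0,0,0,0,0],[0,0,0,0,0,0],[0,0,0,0,0,0],[0,0,0,0,0,0]]]' | python3 inch.py 0.0 50 && echo '[[[0,0,-0.03,0,0,0],[0,0,-0.07,0,0,0],[0,0,-0.12,0,0,0],[0,0,-0.17,0,0,0],[0,0,-0.22,0,0,0]]]' | python3 inch.py && echo '[[[0,0,-0.02,0,0,0],[0,0,-0.02,0,0,0],[0,0,-0.02,0,0,0]]]' | python3 inch.py && python3 h.py .455 -.3411 .39
```

```text
time_s: 19.45
eef_pos: [0.4361, 0.3574, 0.1544]
tool_rot: [0.077, 3.14, 0.0]
contact_force: [-0.1, 0.4, 0.9]
width: 1.001
grip_force: 0.0
time_s: 20.08
eef_pos: [0.4368, 0.3582, 0.1563]
tool_rot: [0.075, 3.137, 0.003]
contact_force: [-0.3, -1.9, 6.6]
width: 0.75
grip_force: 54.6
time_s: 20.7
eef_pos: [0.4356, 0.3577, 0.3763]
tool_rot: [0.075, 3.139, 0.002]
contact_force: [0.4, 0.9, -2.3]
width: 0.749
grip_force: 56.8
time_s: 21.08
eef_pos: [0.4359, 0.358, 0.3926]
tool_rot: [-0.075, -3.14, 0.001]
contact_force: [-0.7, -0.5, -3.3]
width: 0.746
grip_force: 57.1
tool move [-0.0525 -0.6974  0.003 ] yaw 87.26 pos [0.4359 0.358  0.3926] t 21.07 w 0.746 F [-0.7 -0.5 -3.3] j6 0.74
```

```bash
echo '[[[-0.003,-0.04,0,0,0,0],[-0.007,-0.095,0,0,0,0],[-0.011,-0.15,0,0,0,0],[-0.015,-0.205,0,0,0,0],[-0.02,-0.26,0,0,0,0]]]' | python3 inch.py && echo '[[[-0.004,-0.055,0,0,0,0],[-0.008,-0.11,0,0,0,0],[-0.012,-0.165,0,0,0,0],[-0.016,-0.22,0,0,0,0],[-0.02,-0.27,0,0,0,0]]]' | python3 inch.py && echo '[[[-0.004,-0.05,0,0,0,0],[-0.008,-0.1,0,0,0,0],[-0.011,-0.14,0,0,0,0],[-0.012,-0.167,0,0,0,0],[-0.012,-0.167,0,0,0,0]]]' | python3 inch.py && echo '[[[0,0,0,0,0,0],[0,0,0,0,0,0]]]' | python3 inch.py && python3 h.py .4545 -.3411 .1605
```

```text
time_s: 21.7
eef_pos: [0.4427, 0.0955, 0.3922]
tool_rot: [-0.074, -3.139, 0.001]
contact_force: [0.5, -0.3, -2.3]
width: 0.746
grip_force: 57.2
time_s: 22.32
eef_pos: [0.4498, -0.1752, 0.3923]
tool_rot: [-0.076, -3.139, -0.001]
contact_force: [1.2, 0.5, -2.6]
width: 0.746
grip_force: 57.2
time_s: 22.95
eef_pos: [0.4541, -0.3423, 0.3912]
tool_rot: [-0.079, -3.138, -0.003]
contact_force: [0.2, 0.3, -2.9]
width: 0.749
grip_force: 57.2
time_s: 23.2
eef_pos: [0.4545, -0.3398, 0.3937]
tool_rot: [0.073, 3.141, 0.0]
contact_force: [0.7, -0.1, -2.3]
width: 0.749
grip_force: 57.2
tool move [-1.000e-04 -1.300e-03  2.332e-01] yaw 87.32 pos [ 0.4545 -0.3398  0.3937] t 23.2 w 0.749 F [ 0.7 -0.1 -2.3] j6 -0.6
```

```bash
echo '[[[0,-0.001,0.05,0,0,0],[0,-0.001,0.1,0,0,0],[0,-0.001,0.15,0,0,0],[0,-0.001,0.19,0,0,0],[0,-0.001,0.215,0,0,0]]]' | python3 inch.py && echo '[[[0,0,0.008,0,0,0],[0,0,0.013,0,0,0],[0,0,0.016,0,0,0],[0,0,0.018,0,0,0],[0,0,0.018,0,0,0]]]' | python3 inch.py
```

```text
time_s: 23.82
eef_pos: [0.4539, -0.3404, 0.1765]
tool_rot: [-0.073, -3.139, -0.002]
contact_force: [-0.2, 0.2, -2.4]
width: 0.753
grip_force: 57.3
time_s: 24.45
eef_pos: [0.455, -0.3421, 0.1624]
tool_rot: [0.075, 3.138, -0.002]
contact_force: [-1.4, 0.7, 5.2]
width: 0.747
grip_force: 58.0
```

```bash
echo '[[[0,0,0.001,0,0,0],[0,0,0.001,0,0,0],[0,0,0.001,0,0,0]]]' | python3 inch.py
```

```text
time_s: 24.82
eef_pos: [0.4552, -0.3422, 0.1623]
tool_rot: [0.075, 3.137, -0.003]
contact_force: [-1.6, 1.4, 11.0]
width: 0.747
grip_force: 58.8
```

On the floor. I'll release and go for can A.

```bash
echo '[[[0,0,0,0,0,0],[0,0,0,0,0,0],[0,0,0,0,0,0],[0,0,0,0,0,0]]]' | python3 inch.py 0.95 && echo '[[[0,0,-0.03,0,0,0],[0,0,-0.08,0,0,0],[0,0,-0.13,0,0,0],[0,0,-0.15,0,0,0],[0,0,-0.15,0,0,0]]]' | python3 inch.py 1.0 && python3 h.py .537 .246 .31
```

```text
time_s: 25.32
eef_pos: [0.4544, -0.3418, 0.1594]
tool_rot: [-0.075, -3.141, -0.0]
contact_force: [0.6, -0.2, -0.3]
width: 0.953
grip_force: 0.0
time_s: 25.95
eef_pos: [0.4549, -0.3421, 0.3108]
tool_rot: [0.075, 3.139, -0.002]
contact_force: [0.1, 0.4, -1.2]
width: 1.0
grip_force: 0.0
tool move [-0.054   0.5914  0.    ] yaw 87.26 pos [ 0.4549 -0.3421  0.3108] t 25.95 w 1.0 F [ 0.1  0.4 -1.2] j6 -0.6
```

```bash
echo '[[[-0.005,0.05,0,0,0,0],[-0.01,0.105,0,0,0,0],[-0.015,0.163,0,0,0,0],[-0.02,0.22,0,0,0,0],[-0.025,0.275,0,0,0,0]]]' | python3 inch.py && echo '[[[-0.005,0.055,0,0,0,0],[-0.01,0.11,0,0,0,0],[-0.015,0.165,0,0,0,0],[-0.02,0.22,0,0,0,0],[-0.025,0.27,0,0,0,0]]]' | python3 inch.py && echo '[[[-0.004,0.046,0,0,0,0],[-0.004,0.046,0,0,0,0],[-0.004,0.046,0,0,0,0],[-0.004,0.046,0,0,0,0]]]' | python3 inch.py
python3 - <<'E'
from h import *
import cv2
c=viewer.camera_info('wrist');im=viewer.grab_frame('wrist')[:,:,::-1].copy()
hsv=cv2.cvtColor(im,cv2.COLOR_BGR2HSV);m=((cv2.inRange(hsv,(0,170,60),(6,255,255))|cv2.inRange(hsv,(174,170,60),(180,255,255))))
n,l,s,ce=cv2.connectedComponentsWithStats(m)
for i in range(1,n):
    if s[i,4]>200: print(s[i],ce[i].round(1),plane(c,ce[i],.186))
E
python3 h.py .537 .246 .153
```

```text
time_s: 26.58
eef_pos: [0.4921, -0.0664, 0.3078]
tool_rot: [-0.075, -3.139, -0.0]
contact_force: [1.3, 0.1, -0.3]
width: 1.001
grip_force: 0.0
time_s: 27.2
eef_pos: [0.5301, 0.2021, 0.3076]
tool_rot: [-0.074, -3.139, 0.001]
contact_force: [0.0, -0.8, -0.3]
width: 1.002
grip_force: 0.0
time_s: 27.7
eef_pos: [0.5365, 0.2449, 0.3093]
tool_rot: [-0.077, -3.14, 0.0]
contact_force: [0.1, 0.2, -0.7]
width: 1.001
grip_force: 0.0
[  58  167  160  166 7319] [143.4 252.3] [0.5933 0.1336 0.186 ]
[245 176  30  30 693] [259.3 190.4] [0.536  0.2484 0.186 ]
tool move [-0.0003  0.0012  0.1566] yaw 87.18 pos [0.5366 0.2449 0.3096] t 27.75 w 0.999 F [-0.5 -1.3 -0.4] j6 0.48
```

```bash
echo '[[[0,0.002,0.05,0,0,0],[0,0.002,0.1,0,0,0],[0,0.002,0.145,0,0,0],[0,0.002,0.156,0,0,0],[0,0.002,0.156,0,0,0]]]' | python3 inch.py && echo '[[[0,0,0,0,0,0],[0,0,0,0,0,0],[0,0,0,0,0,0],[0,0,0,0,0,0],[0,0,0,0,0,0]]]' | python3 inch.py 0.0 50 && echo '[[[0,0,-0.03,0,0,0],[0,0,-0.07,0,0,0],[0,0,-0.12,0,0,0],[0,0,-0.17,0,0,0],[0,0,-0.22,0,0,0]]]' | python3 inch.py && echo '[[[0,0,-0.02,0,0,0],[0,0,-0.02,0,0,0],[0,0,-0.02,0,0,0]]]' | python3 inch.py && python3 h.py .4595 -.234 .39
```

```text
time_s: 28.38
eef_pos: [0.5368, 0.2475, 0.1544]
tool_rot: [0.076, 3.14, 0.0]
contact_force: [0.1, 0.6, 0.7]
width: 0.996
grip_force: 0.0
time_s: 29.0
eef_pos: [0.5377, 0.2483, 0.1563]
tool_rot: [0.075, 3.137, 0.002]
contact_force: [-1.0, -1.7, 6.4]
width: 0.746
grip_force: 55.0
time_s: 29.62
eef_pos: [0.5364, 0.2479, 0.3763]
tool_rot: [0.075, 3.139, 0.001]
contact_force: [1.0, 0.3, -1.8]
width: 0.751
grip_force: 56.5
time_s: 30.0
eef_pos: [0.5368, 0.248, 0.3925]
tool_rot: [-0.075, -3.14, 0.001]
contact_force: [0.1, 0.2, -2.9]
width: 0.75
grip_force: 56.8
tool move [ 0.0542 -0.4852  0.0028] yaw 87.26 pos [0.5368 0.248  0.3925] t 30.0 w 0.75 F [ 0.1  0.2 -2.9] j6 0.48
```

```bash
echo '[[[0.005,-0.04,0,0,0,0],[0.01,-0.09,0,0,0,0],[0.016,-0.145,0,0,0,0],[0.022,-0.2,0,0,0,0],[0.028,-0.25,0,0,0,0]]]' | python3 inch.py && echo '[[[0.006,-0.05,0,0,0,0],[0.012,-0.1,0,0,0,0],[0.018,-0.15,0,0,0,0],[0.022,-0.19,0,0,0,0],[0.026,-0.22,0,0,0,0]]]' | python3 inch.py && echo '[[[0,-0.014,0,0,0,0],[0,-0.014,0,0,0,0],[0,-0.014,0,0,0,0],[0,-0.014,0,0,0,0]]]' | python3 inch.py && python3 h.py .4595 -.234 .1615
```

```text
time_s: 30.62
eef_pos: [0.4958, -0.0021, 0.3922]
tool_rot: [-0.075, -3.139, 0.0]
contact_force: [1.0, 0.2, -2.5]
width: 0.746
grip_force: 56.9
time_s: 31.25
eef_pos: [0.4595, -0.2204, 0.3921]
tool_rot: [-0.077, -3.139, -0.001]
contact_force: [0.5, -0.8, -2.6]
width: 0.749
grip_force: 56.9
time_s: 31.75
eef_pos: [0.4598, -0.232, 0.3936]
tool_rot: [0.073, 3.141, 0.0]
contact_force: [-0.9, -0.6, -3.2]
width: 0.75
grip_force: 56.9
tool move [ 0.0003 -0.002   0.2321] yaw 87.33 pos [ 0.4598 -0.232   0.3936] t 31.75 w 0.75 F [-0.9 -0.6 -3.2] j6 -0.42
```

```bash
echo '[[[0,-0.002,0.05,0,0,0],[0,-0.002,0.1,0,0,0],[0,-0.002,0.15,0,0,0],[0,-0.002,0.19,0,0,0],[0,-0.002,0.215,0,0,0]]]' | python3 inch.py && echo '[[[0,0,0.008,0,0,0],[0,0,0.013,0,0,0],[0,0,0.016,0,0,0],[0,0,0.018,0,0,0],[0,0,0.018,0,0,0]]]' | python3 inch.py
```

```text
time_s: 32.38
eef_pos: [0.459, -0.2338, 0.1763]
tool_rot: [-0.073, -3.139, -0.001]
contact_force: [0.2, 0.2, -1.9]
width: 0.743
grip_force: 57.0
time_s: 33.0
eef_pos: [0.4601, -0.2351, 0.1624]
tool_rot: [0.075, 3.138, -0.002]
contact_force: [-2.0, -0.5, 5.7]
width: 0.753
grip_force: 57.7
```

```bash
echo '[[[0,0,0,0,0,0],[0,0,0,0,0,0],[0,0,0,0,0,0],[0,0,0,0,0,0]]]' | python3 inch.py 0.95 && echo '[[[0,0,-0.03,0,0,0],[0,0,-0.08,0,0,0],[0,0,-0.13,0,0,0],[0,0,-0.15,0,0,0],[0,0,-0.15,0,0,0]]]' | python3 inch.py 0.6 && echo '[[[-0.03,0.03,0,0,0,0],[-0.06,0.06,0,0,0,0],[-0.09,0.09,0,0,0,0],[-0.12,0.12,0,0,0,0],[-0.15,0.15,0,0,0,0]]]' | python3 inch.py && echo '[[[-0.01,0.02,0,0,0,0],[-0.01,0.02,0,0,0,0],[-0.01,0.02,0,0,0,0]]]' | python3 inch.py
python3 - <<'E'
from h import *
import cv2
c=viewer.camera_info('wrist');im=viewer.grab_frame('wrist')[:,:,::-1].copy();t=viewer.grab_frame('top')[:,:,::-1]
np.save('w3.npy',c,allow_pickle=True)
print(proj(c,[.651,-.064,.178]),proj(c,[.5093,-.0434,.092]))
t=cv2.resize(t[135:255,250:410],(800,600),interpolation=cv2.INTER_CUBIC)
cv2.imwrite('pics/w3.png',cv2.resize(im,(800,600),interpolation=cv2.INTER_CUBIC));cv2.imwrite('pics/t3.png',t)
E
python3 h.py .651 -.064 .20
```

```text
time_s: 33.5
eef_pos: [0.4595, -0.2349, 0.1604]
tool_rot: [-0.075, -3.141, -0.0]
contact_force: [-0.9, -0.4, 0.0]
width: 0.954
grip_force: 0.0
time_s: 34.12
eef_pos: [0.46, -0.2352, 0.3118]
tool_rot: [0.075, 3.138, -0.002]
contact_force: [0.0, -0.0, -0.8]
width: 0.604
grip_force: 0.0
time_s: 34.75
eef_pos: [0.6172, -0.0912, 0.3086]
tool_rot: [-0.075, -3.139, -0.0]
contact_force: [-0.7, 0.3, -0.7]
width: 0.598
grip_force: 0.0
time_s: 35.12
eef_pos: [0.6269, -0.0733, 0.3103]
tool_rot: [-0.076, -3.14, 0.0]
contact_force: [-0.3, 0.4, 0.6]
width: 0.602
grip_force: 0.0
[266.3 212. ] [277.8  60.1]
tool move [-0.0236  0.0108  0.1108] yaw 87.2 pos [ 0.6268 -0.0736  0.3108] t 35.23 w 0.598 F [-0.1 -1.5  0.4] j6 -0.07
```

View pics/w3.png

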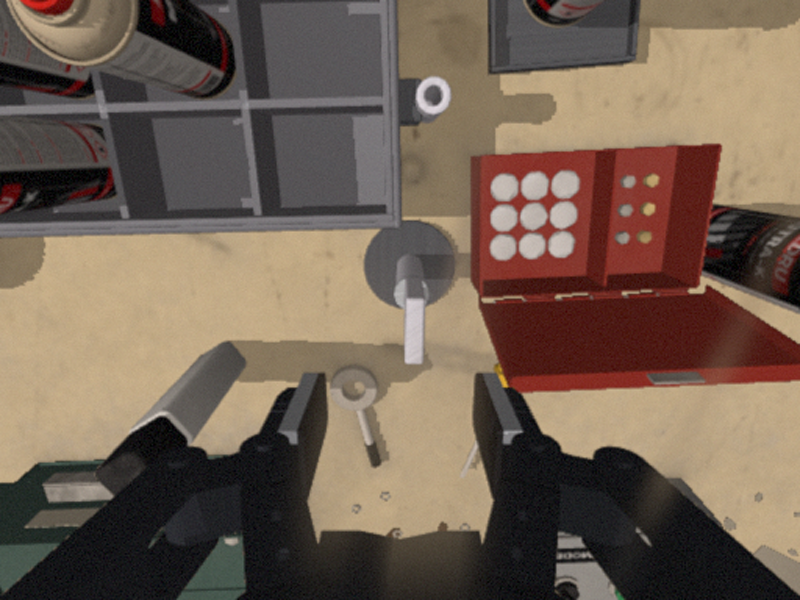

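View pics/t3.png

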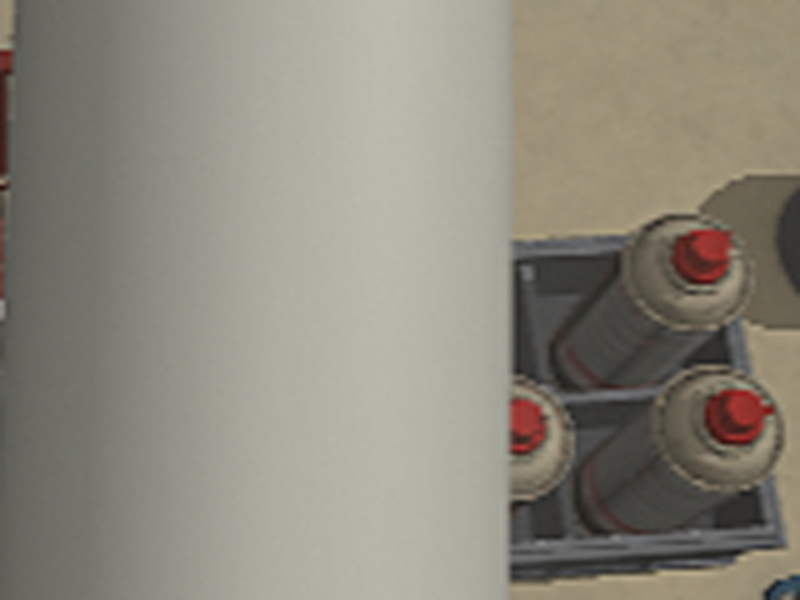

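The wrist view shows the tube mouth at (277,61) px, against a predicted (277.8,60.1). The flag's top face is centred at (265.6,210) and aligned with the tool, so the stand hasn't moved. The top view shows the cans upright in the crate. Next I check the clearance to the tin lid.

```bash
python3 - <<'E'
from h import *
c=np.load('w3.npy',allow_pickle=True).item();k=1/1.5625
f=lambda p,z:print(p,plane(c,np.array(p)*k,z))
f((415,328),.178);f((414,361),.178);f((414,294),.178);f((404,361),.178);f((424,361),.178)
f((487,388),.192);f((482,303),.06);f((433,96),.092);f((410,265),.006)
E
python3 h.py .651 -.064 .155
```

```text
(415, 328) [ 0.6489 -0.0646  0.178 ]
(414, 361) [ 0.671  -0.0661  0.178 ]
(414, 294) [ 0.6272 -0.0644  0.178 ]
(404, 361) [ 0.6707 -0.0723  0.178 ]
(424, 361) [ 0.6712 -0.0598  0.178 ]
(487, 388) [ 0.6842 -0.0229  0.192 ]
(482, 303) [ 0.6748 -0.0032  0.06  ]
(433, 96) [ 0.5106 -0.0442  0.092 ]
(410, 265) [ 0.6508 -0.0641  0.006 ]
tool move [-0.0236  0.0108  0.1558] yaw 87.2 pos [ 0.6268 -0.0736  0.3108] t 35.23 w 0.598 F [-0.1 -1.5  0.4] j6 -0.07
```

```bash
echo '[[[-0.011,0.005,0,0,0,0],[-0.022,0.0097,0,0,0,0],[-0.022,0.0097,0,0,0,0],[-0.022,0.0097,0.04,0,0,0],[-0.022,0.0097,0.08,0,0,0]]]' | python3 inch.py 0.3 && python3 h.py .6495 -.065 .155
```

```text
time_s: 35.85
eef_pos: [0.6494, -0.0649, 0.2301]
tool_rot: [0.076, 3.139, -0.0]
contact_force: [-0.1, 0.1, -0.1]
width: 0.306
grip_force: 0.0
tool move [ 0.     -0.0001  0.0751] yaw 87.22 pos [ 0.6494 -0.0649  0.2301] t 35.85 w 0.306 F [-0.1  0.1 -0.1] j6 -0.05
```

```bash
echo '[[[0,0,0.03,0,0,0],[0,0,0.06,0,0,0],[0,0,0.075,0,0,0],[0,0,0.075,0,0,0]]]' | python3 inch.py && echo '[[[0,0,0,0,0,0],[0,0,0,0,0,0],[0,0,0,0,0,0],[0,0,0,0,0,0]]]' | python3 inch.py 0.0 50 && echo '[[[0,0,-0.02,0,0,0],[0,0,-0.05,0,0,0],[0,0,-0.08,0,0,0],[0,0,-0.11,0,0,0],[0,0,-0.115,0,0,0]]]' | python3 inch.py && echo '[[[0,0,0,0,0,0],[0,0,0,0,0,0]]]' | python3 inch.py 
python3 - <<'E'
from h import *
import cv2
cs=viewer.camera_info('side');s=viewer.grab_frame('side')[:,:,::-1]
P=ctrl.read_state()['eef_pos'];print(proj(cs,P),proj(cs,P-[0,0,.148]))
s=cv2.resize(s[75:225,190:350],None,fx=4,fy=4,interpolation=cv2.INTER_CUBIC)
w=viewer.grab_frame('wrist')[:,:,::-1];cv2.imwrite('pics/w4.png',w);cv2.imwrite('pics/s4.png',s)
E
python3 h.py .510 -.0435 .27
```

```text
time_s: 36.35
eef_pos: [0.6492, -0.0644, 0.1551]
tool_rot: [-0.076, -3.139, -0.0]
contact_force: [-0.2, -0.1, 0.1]
width: 0.299
grip_force: 0.0
time_s: 36.85
eef_pos: [0.6504, -0.0642, 0.1568]
tool_rot: [0.075, 3.139, -0.0]
contact_force: [-0.5, -0.2, 6.2]
width: 0.135
grip_force: 50.9
time_s: 37.48
eef_pos: [0.6505, -0.0641, 0.2725]
tool_rot: [0.075, 3.137, -0.0]
contact_force: [0.5, -0.1, -1.2]
width: 0.134
grip_force: 50.3
time_s: 37.72
eef_pos: [0.6496, -0.0641, 0.2688]
tool_rot: [-0.075, -3.138, -0.0]
contact_force: [-0.1, 0.5, -1.3]
width: 0.133
grip_force: 50.3
[240.2 131.6] [240.7 168.8]
tool move [ 0.1404  0.0139 -0.0006] yaw 87.26 pos [ 0.6496 -0.0641  0.2691] t 37.83 w 0.135 F [ 0.2  0.1 -0.6] j6 -0.05
```

View pics/s4.png

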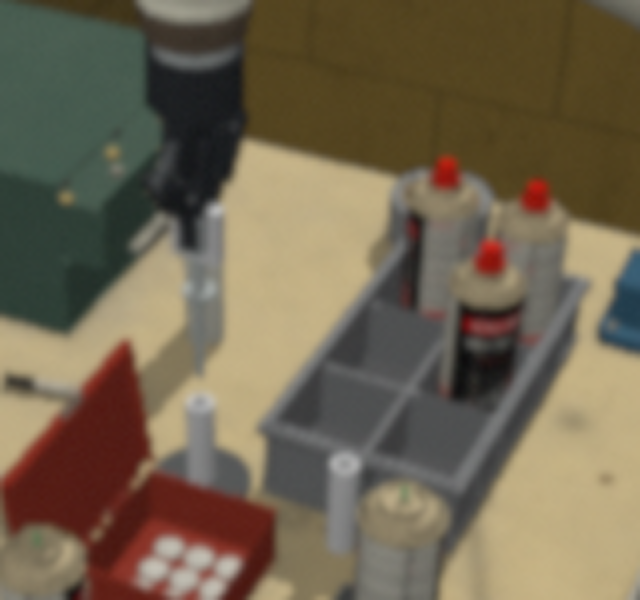

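View pics/w4.png

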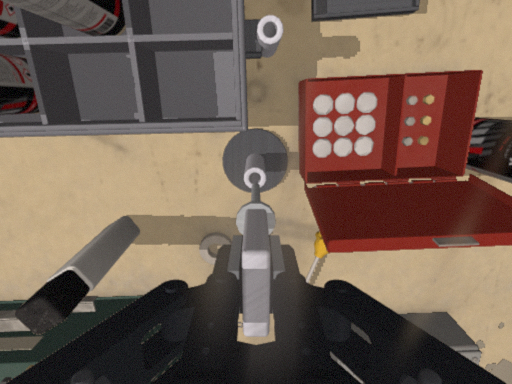

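The side view shows the flag held upright and clear of its stand, tip at (240,168.7) against a predicted (240.7,168.8). The wrist view shows the crate tube mouth at (270,29). I'll move over the tube.

```bash
echo '[[[0.03,0.003,0,0,0,0],[0.06,0.006,0,0,0,0],[0.09,0.009,0,0,0,0],[0.12,0.012,0,0,0,0],[0.14,0.0139,0,0,0,0]]]' | python3 inch.py && echo '[[[0,0,0,0,0,0],[0,0,0,0,0,0],[0,0,0.01,0,0,0],[0,0,0.01,0,0,0]]]' | python3 inch.py
python3 - <<'E'
from h import *
import cv2
c=viewer.camera_info('wrist');w=viewer.grab_frame('wrist')[:,:,::-1].copy()
cs=viewer.camera_info('side');s=viewer.grab_frame('side')[:,:,::-1]
S=ctrl.read_state();P=S['eef_pos'];z=R.from_rotvec(S['tool_rot']).apply([0,0,1.]);print(P,'tip',P+.148*z,'w',proj(c,P+.148*z),proj(c,[.5098,-.0438,.092]),'s',proj(cs,P+.148*z),proj(cs,[.5098,-.0438,.092]))
w=cv2.resize(w[120:260,200:310],None,fx=4,fy=4,interpolation=cv2.INTER_CUBIC)
s=cv2.resize(s[120:220,250:310],(336,560),interpolation=cv2.INTER_CUBIC)
cv2.imwrite('pics/ws5.png',np.hstack([w,s]))
E
```

```text
time_s: 38.45
eef_pos: [0.5093, -0.0433, 0.2702]
tool_rot: [-0.075, -3.14, -0.0]
contact_force: [0.3, -0.1, -0.6]
width: 0.136
grip_force: 50.3
time_s: 38.95
eef_pos: [0.5108, -0.0435, 0.2589]
tool_rot: [-0.075, -3.138, -0.0]
contact_force: [0.5, -0.6, 0.1]
width: 0.131
grip_force: 50.3
[ 0.51083579 -0.04355109  0.25991335] tip [ 0.51068276 -0.04353685  0.11191343] w [255.4 184. ] [255.2 177.9] s [276.5 185.9] [276.5 190.6]
```

View pics/ws5.png

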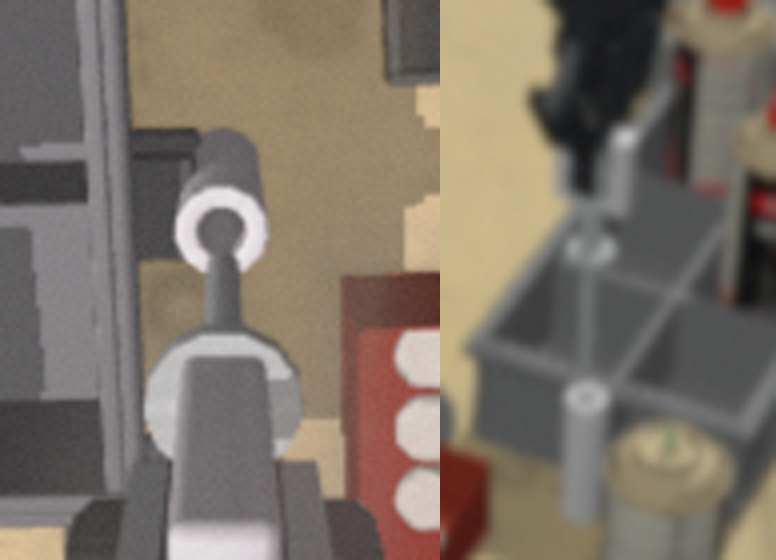

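The tube mouth is at (255.2,177.3) px and the tip at about (255,183.5). That puts the tip on the axis within about 1 mm, so I shift 1 mm in −x and lower gently.

```bash
echo '[[[0.001,0,0.006,0,0,0],[0.001,0,0.012,0,0,0],[0.001,0,0.018,0,0,0],[0.001,0,0.024,0,0,0],[0.001,0,0.03,0,0,0]]]' | python3 inch.py && python3 h.py .5097 -.0437 .155
```

```text
time_s: 39.67
eef_pos: [0.5097, -0.0435, 0.23]
tool_rot: [-0.075, -3.141, 0.0]
contact_force: [0.4, -0.4, 0.3]
width: 0.136
grip_force: 50.3
tool move [-0.     -0.0002  0.075 ] yaw 87.26 pos [ 0.5097 -0.0435  0.23  ] t 39.67 w 0.136 F [ 0.4 -0.4  0.3] j6 -0.04
```

Entered (tip at 0.082, no force). Continuing down.

```bash
echo '[[[0,0,0.01,0,0,0],[0,0,0.02,0,0,0],[0,0,0.03,0,0,0],[0,0,0.04,0,0,0],[0,0,0.04,0,0,0]]]' | python3 inch.py && echo '[[[0,0,0.008,0,0,0],[0,0,0.016,0,0,0],[0,0,0.024,0,0,0],[0,0,0.029,0,0,0],[0,0,0.03,0,0,0]]]' | python3 inch.py
```

```text
time_s: 40.3
eef_pos: [0.5093, -0.0434, 0.1895]
tool_rot: [-0.075, -3.139, -0.0]
contact_force: [0.1, -0.7, -1.1]
width: 0.137
grip_force: 50.3
time_s: 40.92
eef_pos: [0.5096, -0.0434, 0.1601]
tool_rot: [-0.075, -3.14, -0.0]
contact_force: [-1.2, 0.0, -1.2]
width: 0.135
grip_force: 50.3
```

```bash
echo '[[[0,0,0.002,0,0,0],[0,0,0.004,0,0,0],[0,0,0.005,0,0,0],[0,0,0.006,0,0,0],[0,0,0.006,0,0,0]]]' | python3 inch.py && python3 h.py .5097 -.0437 .155
```

```text
time_s: 41.55
eef_pos: [0.51, -0.0435, 0.1567]
tool_rot: [0.075, 3.138, -0.0]
contact_force: [-4.7, -0.6, 14.6]
width: 0.133
grip_force: 52.6
tool move [ 0.0003 -0.0002  0.0017] yaw 87.26 pos [ 0.51   -0.0435  0.1567] t 41.55 w 0.133 F [-4.7 -0.6 14.6] j6 -0.04
```

It's seated at the same TCP height as when it stood home in its stand (0.1567 vs 0.1568), with 15 N reaction. Release and withdraw.

```bash
echo '[[[0,0,0,0,0,0],[0,0,0,0,0,0],[0,0,0,0,0,0],[0,0,0,0,0,0]]]' | python3 inch.py 0.35 && echo '[[[0,0,-0.02,0,0,0],[0,0,-0.06,0,0,0],[0,0,-0.11,0,0,0],[0,0,-0.16,0,0,0],[0,0,-0.16,0,0,0]]]' | python3 inch.py && echo '[[[0.05,0,0,0,0,0],[0.1,0,0,0,0,0],[0.15,0,0,0,0,0],[0.19,0,0,0,0,0],[0.19,0,0,0,0,0]]]' | python3 inch.py
python3 - <<'E'
from h import *
import cv2
w=viewer.grab_frame('wrist')[:,:,::-1]
T,S=[viewer.grab_frame(n)[:,:,::-1] for n in('top','side')]
cs=viewer.camera_info('side')
print('home plate top',proj(cs,[.5097,-.0437,.178]),'collar',proj(cs,[.5097,-.0437,.095]))
cv2.imwrite('pics/end.png',np.hstack([cv2.resize(T[120:320,80:420],(400,235)),cv2.resize(S[100:250,180:350],(400,353))[:235]]) if 0 else cv2.resize(S[90:300,150:350],(570,600),interpolation=cv2.INTER_CUBIC))
E
```

```text
time_s: 42.05
eef_pos: [0.5097, -0.0435, 0.1543]
tool_rot: [-0.075, -3.14, -0.0]
contact_force: [-0.3, -0.2, -0.1]
width: 0.349
grip_force: 0.0
time_s: 42.68
eef_pos: [0.5106, -0.0436, 0.3184]
tool_rot: [0.075, 3.135, -0.001]
contact_force: [1.1, -0.3, -0.4]
width: 0.35
grip_force: 0.0
time_s: 43.3
eef_pos: [0.3182, -0.0343, 0.3147]
tool_rot: [0.075, 3.139, -0.0]
contact_force: [1.4, 0.0, 0.0]
width: 0.349
grip_force: 0.0
home plate top [277.7 169.9] collar [276.6 189.9]
```

View pics/end.png

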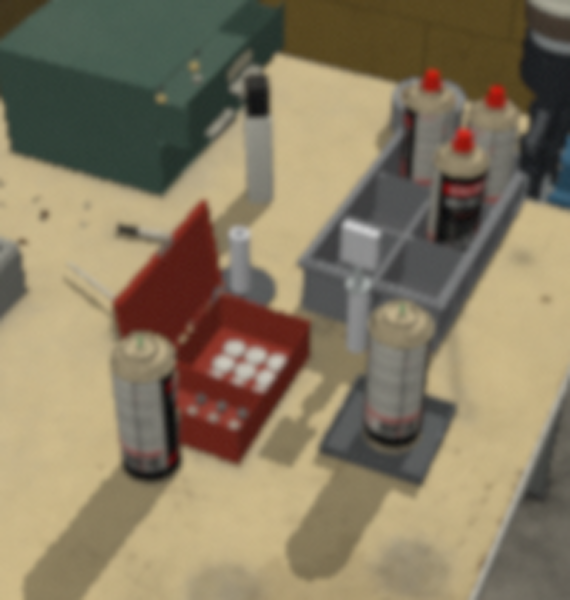

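Everything is in place: three capped cans stand in the crate, the bare can is upright in the tray, and the bystander and flask are untouched. The flag's plate top is at (276.7,169.8) px against a predicted home of (277.7,169.9).

```bash
echo '[[[0,0,0,0,0,0],[0,0,0,0,0,0]]]' | python3 inch.py && python3 -c "
from station import ctrl, viewer
print(ctrl.close_job())"
```

```text
time_s: 43.7
eef_pos: [0.3204, -0.0344, 0.3141]
tool_rot: [-0.075, -3.14, -0.0]
contact_force: [-0.6, -0.5, 0.4]
width: 0.35
grip_force: 0.0
the job is handed in; nothing more can be done
None
```

The job was handed in at 43.7 s: the bare can is upright in the tray, all three capped cans are upright in crate cells 0, 1 and 3, the flag is fully home in the crate tube, and the can without a cap on the bench and the oil flask were left alone.

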